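# Rank the setting blocks by height on the rail

## Robot

A 6-joint arm with a two-finger parallel gripper is mounted at the origin on a cart in front of the work surface, level with it; the furniture and walls round the work are solid. World frame = base frame: x ahead of the robot, y to its left, z up, the work surface at z = 0. Lengths are in m, angles in rad, forces in N, time in s.
With the tool pointing down it reaches from about 0.4 to 0.825 m from the base axis. Payload 7 kg.
Tool frame: the origin (TCP) lies at the very end of the fingers, on their centre line; the grasp point (between the pads) lies env.hold_point_z behind it (env.hold_point_z is the distance from the TCP to the grasp point, in m); z points along the fingers, y is the line along which they close (so a half turn about z gives the same grasp; the last joint's range is limited). The gripper opens to 85 mm and grips with 20 to 120 N. Pads are 22 mm wide; open, the fingers measure 114 mm over their backs; the gripper's body (76 mm by 85 mm) begins 54 mm behind the grasp point. The pads swing forward as they close: fully open they stand 13 mm farther back than shut.
Start: joints at [-1.023, 0.359, 0.012, 0, -1.224, -0.288], TCP at [0.173, -0.652, 0.231] pointing down, gripper open.
Joint ranges: [-3.07, 3.07], [-1.43, 2.12], [-1.02, 1.25], [-3.03, 1.67], [-3.05, -0], [-3.03, 3.03]. Speed limits (rad/s): [2.39, 2.39, 3.01, 3.14, 3.14, 3.14].

## Interface

Orientations are given as a rotation vector (axis times angle).
In Python, from station import env gives the robot as it stands. The module is installed in compiled form; this text tells all that it offers. Calls block until the motion is done:
- env.movep(position, orientation): joint-space move of the TCP to a pose.
- env.movel(position, rot=None, vel=0.15): straight line of the TCP; rot=None keeps the orientation; vel is the mean speed in m/s.
- env.move_j(angles): joint-space move.
- env.set_gripper(opening, newtons=None): finger opening in m; newtons is the grip in N (None keeps the last); returns when the fingers have stopped.
- env.wait(seconds).
- env.ik(position, orientation): joint angles nearest the present ones, or None.
- env.get_obs(): the state.
- env.grab_frame(name): name is "scene" or "top" or "wrist"; returns a dict with "frame" (480x640x3 uint8, red, green, blue), "vertical_fov" (degrees; the focal length in pixels is half the picture's height over the tangent of half this angle, whatever the lens; pixels are square), "cx", "cy" (the principal point, pixels), "camera_from_world" (4x4, takes a point from world to camera coordinates). Camera axes: x right, y down, z forward; pixel columns grow to the right and rows downward; lengths in m; the calibration is good to about 2 mm. The wrist camera is an equidistant fisheye: a pixel r from the principal point sees the ray r / f radians off the axis. A picture is of the moment at which its call begins. There is no depth.
A pose or a line that the arm cannot do raises env.IKError and nothing moves.
- env.finish_job(): hands the job in; it is judged then, once.
The state is a dict: "t": time; "joints": joint angles; "dq": joint speeds; "tau": joint torques, N m; "eef_pos": TCP position; "tcp_rot": TCP orientation; "wrist_force": force on the tool from outside, world axes, zero at the start; "wrist_torque": the same for the moment, N m; "grip_width": finger opening in m; "grasp_force": force on a finger pad.
Only numpy, scipy, OpenCV 4.12 (cv2) and the standard library are available. Lean on these libraries where they do the work, as an engineer would, in place of code of your own. Each camera call takes 0.05 s, during which the arm holds its last target. There are 200 camera calls.

## Task

Get the setting blocks ready for the press: line up the four pale steel blocks on the aluminium rail in order of height, one standing upright in the middle of each black pad with its long side along the rail. The lowest block goes on the pad next to the white post at the end of the rail, and they rise from there to the tallest at the far end; let go of them all.

Things in the scene. Friction and masses are not known exactly. Their poses are not given: they have to be found in the camera images.
- block_a_center (a point): Ground pale steel block, 25 x 40 mm in plan and 22 mm high, the lowest of the four blocks; loose, standing upright on the table at the start. This point is its centre, half-way up; x runs along its 25 mm side, y along its 40 mm side, z up.
- block_b_center (a point): Ground pale steel block, 25 x 40 mm in plan and 35 mm high, the second lowest of the four blocks; loose, standing upright on the table at the start. This point is its centre, half-way up; x runs along its 25 mm side, y along its 40 mm side, z up.
- block_c_center (a point): Ground pale steel block, 25 x 40 mm in plan and 48 mm high, the second tallest of the four blocks; loose, standing upright on the table at the start. This point is its centre, half-way up; x runs along its 25 mm side, y along its 40 mm side, z up.
- block_d_center (a point): Ground pale steel block, 25 x 40 mm in plan and 61 mm high, the tallest of the four blocks; loose, standing upright on the table at the start. This point is its centre, half-way up; x runs along its 25 mm side, y along its 40 mm side, z up.
- pad_0: Flat black rubber pad, 38 x 54 x 2 mm, pad 0 of four in a row on the aluminium rail (a flat bar 74 x 336 x 6 mm, fixed to the table), pad 0 being at the left end of the row seen from the robot. Origin: centre of its underside, 6 mm above the table; its top is 8 mm above the table. x runs across the rail, y along the rail (and along the pad's 54 mm side). Pads stand 68 mm apart, centre to centre.
- pad_1: Flat black rubber pad, 38 x 54 x 2 mm, pad 1 of four in a row on the aluminium rail (a flat bar 74 x 336 x 6 mm, fixed to the table), counted from the left end of the row seen from the robot. Origin: centre of its underside, 6 mm above the table; its top is 8 mm above the table. x runs across the rail, y along the rail (and along the pad's 54 mm side). Pads stand 68 mm apart, centre to centre.
- pad_2: Flat black rubber pad, 38 x 54 x 2 mm, pad 2 of four in a row on the aluminium rail (a flat bar 74 x 336 x 6 mm, fixed to the table), counted from the left end of the row seen from the robot. Origin: centre of its underside, 6 mm above the table; its top is 8 mm above the table. x runs across the rail, y along the rail (and along the pad's 54 mm side). Pads stand 68 mm apart, centre to centre.
- pad_3: Flat black rubber pad, 38 x 54 x 2 mm, pad 3 of four in a row on the aluminium rail (a flat bar 74 x 336 x 6 mm, fixed to the table), counted from the left end of the row seen from the robot. Origin: centre of its underside, 6 mm above the table; its top is 8 mm above the table. x runs across the rail, y along the rail (and along the pad's 54 mm side). Pads stand 68 mm apart, centre to centre.
- end_post: White plastic locating post, 15 mm in diameter, 26 mm high, standing fixed on one end of the rail, 48 mm beyond the centre of the end pad, at the left end or the right end (a flat dark screw head is at the other end). Origin: centre of its underside, on the rail. Similar spare posts standing in the blue tray play no part.

How it is judged:
By the outcome, as a careful person would: the job done as asked, in the order asked, and still so for the second after the job is handed in, with the robot touching nothing.
It also fails if it takes over 93 s, if anything falls off the work surface, if the arm or the gripper's body presses on something with over 40 N, if the wrist force passes 120 N, or if a joint passes its speed limit or range.

## Working session

There is one attempt and no reset: what is moved stays moved. The work goes in short steps, each a Python script; the robot and the scene stay as the last script left them, time stands still between calls to the robot, and variables do not carry over. Pictures are saved under pics/ and viewed, at most 14 in all, crops included, and the job is handed in when it is done.

```bash
mkdir -p pics; cat > h.py <<'E'
import numpy as np, cv2
from station import env
def grab(n,fn=None):
    g=env.grab_frame(n)
    if fn: cv2.imwrite('pics/'+fn,g['frame'][:,:,::-1])
    return g
def ray(g,u,v,fish=False):
    f=240/np.tan(np.radians(g['vertical_fov'])/2)
    d=np.array([u-g['cx'],v-g['cy']]);
    if fish:
        r=np.hypot(*d); th=r/f; c=np.array([*(d/max(r,1e-9)*np.sin(th)),np.cos(th)])
    else: c=np.array([*(d/f),1.])
    T=g['camera_from_world']; R=T[:3,:3]
    return -R.T@T[:3,3], R.T@c
def pt(g,u,v,z,fish=False):
    o,d=ray(g,u,v,fish); return o+d*(z-o[2])/d[2]
E
python3 - <<'E'
from h import *
g=grab('top','top0.png'); s=grab('scene','sc0.png')
for a in(g,s): print(a['vertical_fov'],a['cx'],a['cy'],ray(a,320,240))
print(env.get_obs()['t'],env.hold_point_z,env.get_obs()['tcp_rot'])
E
```

```text
49.108394824844424 324.0642609138964 244.34754440740574 (array([0.29970021, 0.00741771, 1.04436325]), array([ 0.25342498,  0.07193164, -0.96474347]))
54.91861422670298 311.19410157078795 245.75739517991835 (array([0.10406602, 0.64763761, 0.52428024]), array([ 0.47405662, -0.70597375, -0.5266786 ]))
0.1 0.0187 [ 4.06718166e-01 -3.11480141e+00 -2.17126650e-03]
```

View pics/top0.png

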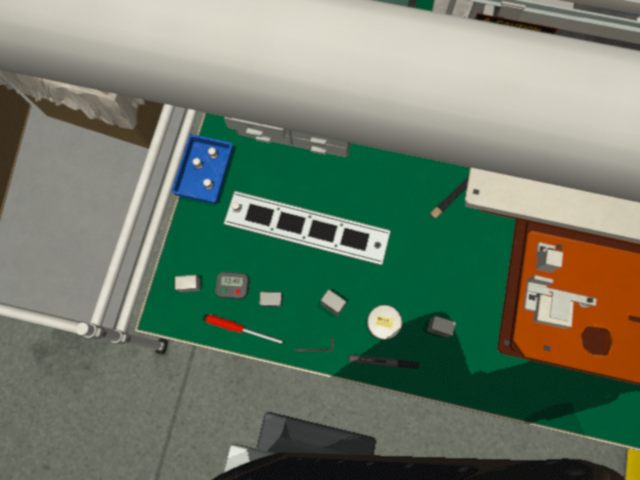

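View pics/sc0.png

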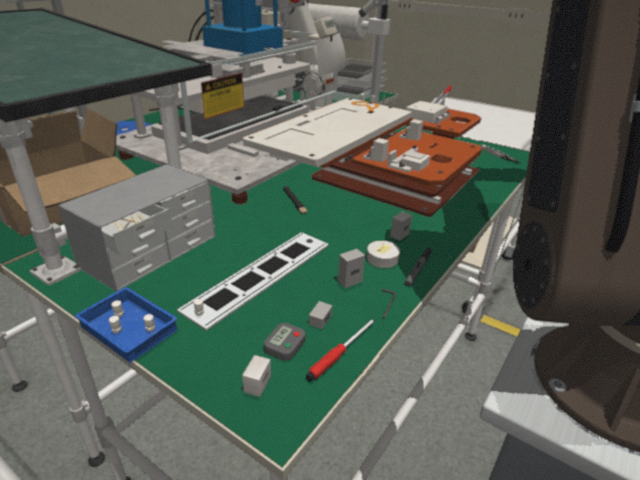

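```bash
python3 - <<'E'
import cv2
t=cv2.imread('pics/top0.png');s=cv2.imread('pics/sc0.png')
cv2.imwrite('pics/c1.png',cv2.resize(t[180:350,160:400],None,fx=3.3,fy=3.3,interpolation=cv2.INTER_CUBIC))
cv2.imwrite('pics/c2.png',cv2.resize(s[200:400,180:430],None,fx=3,fy=3,interpolation=cv2.INTER_CUBIC))
from h import *
g=grab('top');
for u,v,z in[(187,283,.03),(270,299,.02),(333,301,.06),(441,326,.05),(238,207,.032),(377,244,.006),(259,214,.008),(291,222,.008),(323,231,.008),(355,239,.008),(385,322,.03),(231,285,.02)]:print((u,v),pt(g,u,v,z).round(3))
E
```

```text
(187, 283) [0.423 0.318 0.03 ]
(270, 299) [0.43  0.152 0.02 ]
(333, 301) [0.448 0.03  0.06 ]
(441, 326) [ 0.448 -0.178  0.05 ]
(238, 207) [0.596 0.261 0.032]
(377, 244) [ 0.59  -0.031  0.006]
(259, 214) [0.598 0.221 0.008]
(291, 222) [0.596 0.152 0.008]
(323, 231) [0.592 0.083 0.008]
(355, 239) [0.59  0.015 0.008]
(385, 322) [ 0.435 -0.076  0.03 ]
(231, 285) [0.44  0.235 0.02 ]
```

View pics/c1.png

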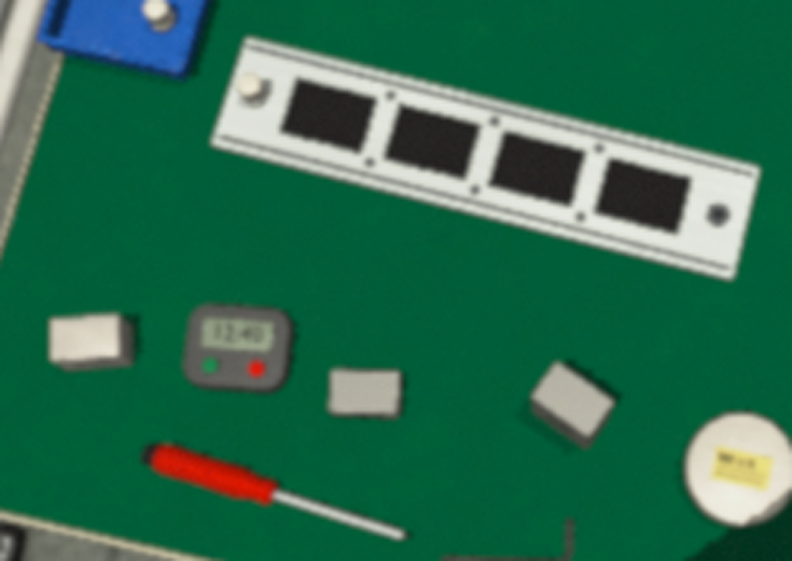

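View pics/c2.png

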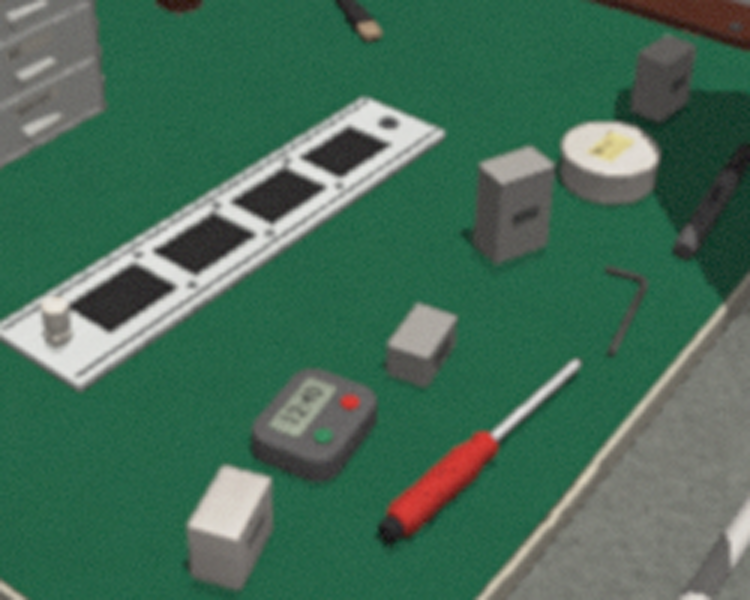

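```bash
python3 - <<'E'
from h import *
t=grab('top');s=grab('scene')
cv2.imwrite('pics/c3.png',np.hstack([cv2.resize(t['frame'][305:350,415:470],(550,450),interpolation=cv2.INTER_CUBIC)])[:,:,::-1])
for n,b,tp in[('A',(425,385),(425,348)),('B',(238,588),(238,530)),('C',(660,120),(665,62)),('D',(497,263),(500,178))]:
    P=pt(s,180+b[0]/3,200+b[1]/3,0); o,d=ray(s,180+tp[0]/3,200+tp[1]/3)
    k=np.dot(P[:2]-o[:2],d[:2])/np.dot(d[:2],d[:2]); print(n,P.round(3),(o+k*d)[2].round(4))
Q={'A':(.022,[(330,370),(401,371),(399,416),(329,413)]),'B':(.035,[(50,318),(122,314),(127,357),(52,362)]),'D':(.061,[(560,362),(614,402),(585,437),(531,400)]),
 'P0':(.008,[(297,78),(376,98),(361,154),(281,132)]),'P3':(.008,[(612,159),(690,179),(676,234),(596,211)])}
for n,(z,q) in Q.items():
    p=np.array([pt(t,160+u/3.3,180+v/3.3,z) for u,v in q])[:,:2]
    e=(p[1]-p[0]+p[2]-p[3])/2; f=(p[3]-p[0]+p[2]-p[1])/2
    print(n,p.mean(0).round(4),np.linalg.norm(e).round(4),np.linalg.norm(f).round(4),np.degrees(np.arctan2(-e[0],e[1])).round(1),np.degrees(np.arctan2(f[1],f[0])).round(1))
E
```

```text
A [0.415 0.17  0.   ] 0.0267
B [0.406 0.335 0.   ] 0.0388
C [ 0.439 -0.162  0.   ] 0.0478
D [0.442 0.053 0.   ] 0.0633
A [0.4301 0.1512] 0.042 0.0263 -168.8 -167.5
B [0.4235 0.3174] 0.0435 0.0264 -163.6 -158.8
D [0.4472 0.0291] 0.0378 0.0267 157.2 154.4
P0 [0.5965 0.2189] 0.0523 0.0372 177.5 179.6
P3 [0.5893 0.0153] 0.0507 0.0357 177.0 177.0
```

View pics/c3.png

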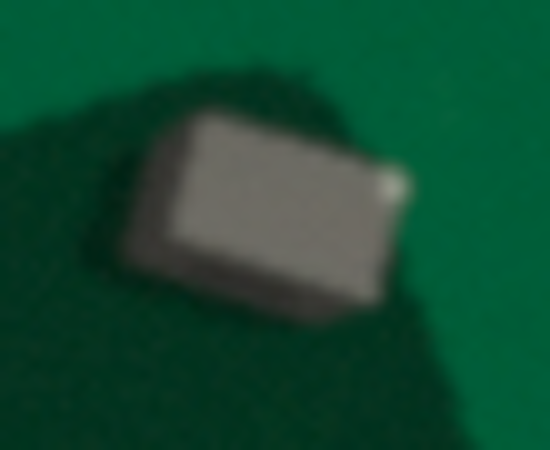

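```bash
cat >> h.py <<'E'
from scipy.spatial.transform import Rotation as Ro
def rot(yaw,flip=0):
    a=np.radians(yaw+180*flip); y=np.array([np.cos(a),np.sin(a),0]); z=np.array([0,0,-1.])
    return Ro.from_matrix(np.c_[np.cross(y,z),y,z]).as_rotvec()
E
python3 - <<'E'
from h import *
t=grab('top')
p=np.array([pt(t,415+u/10,305+v/10,.048) for u,v in[(205,108),(408,170),(378,302),(172,240)]])[:,:2]
e=(p[1]-p[0]+p[2]-p[3])/2;print(p.mean(0),np.linalg.norm(e),np.degrees(np.arctan2(e[0],-e[1])))
for n,x,y,yaw in[('A',.43,.151,11),('B',.4235,.317,18),('D',.447,.029,-24),('R',.593,.117,-2)]:
    for f in(0,1):
        q=env.ik([x,y,.12],rot(yaw,f)); print(n,f,None if q is None else np.round(q,2))
try: env.movep([.56,.117,.25],rot(-2,0))
except Exception as ex: print(ex); env.movep([.56,.117,.25],rot(-2,1))
o=env.get_obs();print(o['t'],o['joints'],o['eef_pos'])
g=grab('wrist','w1.png'); print(g['vertical_fov'],g['cx'],g['cy'],ray(g,320,240,True))
E
```

```text
[ 0.45083852 -0.1836205 ] 0.03951398641785741 -4.178833939949085
A 0 [ 0.77  0.11 -0.61  0.   -0.86  2.56]
A 1 [ 0.77  0.11 -0.61  0.   -0.86 -0.58]
B 0 [ 1.01  0.22 -0.46  0.   -0.89  2.44]
B 1 [ 1.01  0.22 -0.46  0.   -0.89 -0.7 ]
D 0 [ 0.51  0.09 -0.62  0.   -0.85  2.22]
D 1 [ 0.51  0.09 -0.62  0.   -0.85 -0.93]
R 0 [ 0.52  0.34 -0.29 -0.   -0.94  2.59]
R 1 [ 0.52  0.34 -0.29  0.   -0.94 -0.55]
3.3167 [ 5.47045653e-01  1.78415394e-01 -1.91477912e-01  8.54606044e-05
 -1.20097787e+00  2.55849975e+00] [0.56011499 0.11652883 0.24996678]
65.70646984690485 318.7517421173745 240.94737121470845 (array([0.56203222, 0.1838501 , 0.39040786]), array([-0.00651449, -0.26698473, -0.96367874]))
```

View pics/w1.png

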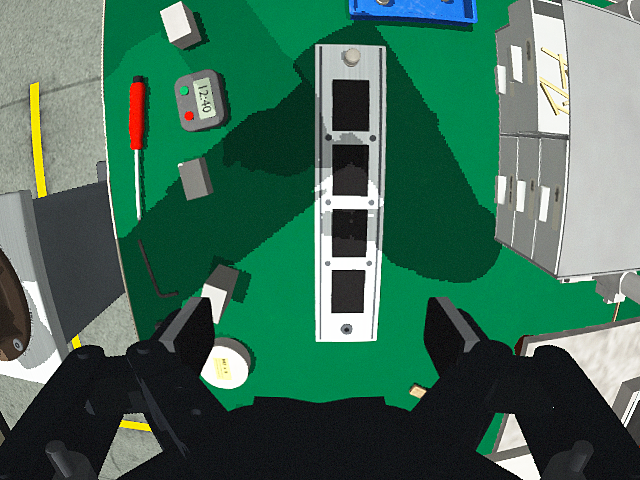

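```bash
python3 - <<'E'
from h import *
g=grab('wrist')
cv2.imwrite('pics/w2.png',cv2.resize(g['frame'][30:330,290:410],None,fx=2,fy=2,interpolation=cv2.INTER_CUBIC)[:,:,::-1])
gr=cv2.cvtColor(g['frame'],cv2.COLOR_RGB2HSV)
for z,u,v in[(.008,351,105.5),(.008,350.5,169),(.008,350,233),(.008,348,291.5),(0,497,240),(.061,223,265)]: print(pt(g,u,v,z,True).round(4))
# pad corners along edges: rail end corners z=.006
for u,v in[(316,45),(384,45),(377,341),(316,340)]: print('rail',pt(g,u,v,.006,True).round(4))
E
```

```text
[0.5959 0.2181 0.008 ]
[0.5935 0.1525 0.008 ]
[0.5917 0.0845 0.008 ]
[0.5887 0.0169 0.008 ]
[0.7686 0.0681 0.    ]
[0.4658 0.0711 0.061 ]
rail [0.5628 0.2838 0.006 ]
rail [0.6329 0.2834 0.006 ]
rail [ 0.6236 -0.0512  0.006 ]
rail [ 0.5503 -0.046   0.006 ]
```

View pics/w2.png

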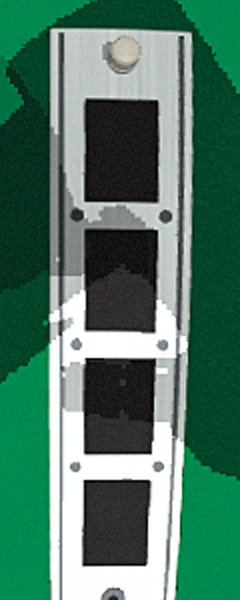

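```bash
cat > hov.py <<'E'
from h import *
import pickle
E0={'B':(.4235,.317,.035,18),'A':(.43,.151,.022,11),'D':(.447,.029,.061,-24),'C':(.451,-.1835,.048,-4)}
def proj(g,P):
    f=240/np.tan(np.radians(g['vertical_fov'])/2); c=(g['camera_from_world']@[*P,1])[:3]
    r=np.hypot(c[0],c[1]); th=np.arctan2(r,c[2]); return np.array([g['cx'],g['cy']])+f*th*c[:2]/r
if __name__=='__main__':
    out={};im={}
    for n,(x,y,h,w) in E0.items():
        env.movep([x+.01,y-.08,.14],rot(-2))
        env.wait(.2); g=grab('wrist'); p=np.round(proj(g,(x,y,h))).astype(int); o=p-50; out[n]=(g,o)
        im[n]=cv2.resize(g['frame'][o[1]:o[1]+100,o[0]:o[0]+100],(300,300),interpolation=cv2.INTER_CUBIC)[:,:,::-1]
        print(n,p,env.get_obs()['t'])
    pickle.dump(out,open('hov.pkl','wb'))
    cv2.imwrite('pics/m1.png',np.vstack([np.hstack([im['A'],im['B']]),np.hstack([im['C'],im['D']])]))
E
python3 hov.py
```

```text
B [298 121] 4.5
A [301 123] 5.45
D [298 120] 6.2583
C [299 120] 11.2833
```

View pics/m1.png

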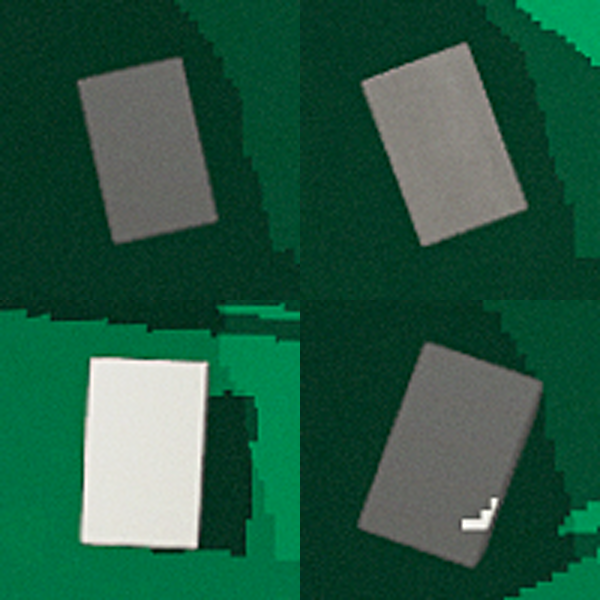

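```bash
python3 - <<'E'
from hov import *
o=pickle.load(open('hov.pkl','rb'))
Q={'A':[(79,81),(181,58),(217,219),(115,243)],'B':[(62,82),(167,43),(226,208),(122,246)],'C':[(91,59),(207,62),(197,248),(81,243)],'D':[(128,43),(243,82),(174,267),(59,226)]}
for n,q in Q.items():
    g,of=o[n]; p=np.array([pt(g,of[0]+u/3-.33,of[1]+v/3-.33,E0[n][2],True) for u,v in q])[:,:2]
    e=(p[1]-p[0]+p[2]-p[3])/2; f=(p[0]-p[3]+p[1]-p[2])/2
    print(n,p.mean(0).round(4),np.linalg.norm(e).round(4),np.linalg.norm(f).round(4),np.degrees(np.arctan2(e[1],e[0])).round(1),np.degrees(np.arctan2(-f[0],f[1])).round(1))
print(env.get_obs()['joints'])
for f in(0,1):
  for n,x,y,w in[('C',.451,-.1835,-2),('P',.5925,.1175,-2),('B',.42,.317,19)]: print(n,f,np.round(env.ik([x,y,.15],rot(w,f)),2))
E
```

```text
A [0.4295 0.1514] 0.024 0.0386 10.6 10.2
B [0.4221 0.3187] 0.0243 0.039 17.7 17.2
C [ 0.4496 -0.1836] 0.024 0.0389 -4.7 -5.3
D [0.4471 0.0287] 0.0238 0.0388 -22.0 -22.4
[-1.49681595e-01  2.03606902e-01 -4.30501423e-01 -1.69819567e-05
 -9.36701041e-01 -3.02672278e+00]Traceback (most recent call last):
  File "<stdin>", line 10, in <module>
    return _wrapfunc(a, 'round', decimals=decimals, out=out)
    return _wrapit(obj, method, *args, **kwds)
    result = getattr(arr, method)(*args, **kwds)
TypeError: unsupported operand type(s) for *: 'NoneType' and 'float'
```

```bash
cat > job.py <<'E'
from h import *
B={'A':(.4298,.1513,10.6,.004,0),'B':(.4226,.3182,17.7,.010,1),'C':(.4502,-.1836,-4.9,.022,2),'D':(.4471,.0288,-22.1,.033,3)}
def pad(i): return np.array([.5925,.1175])+(1.5-i)*.068*np.array([np.sin(np.radians(2)),np.cos(np.radians(2))])
def do(n):
    x,y,w,z,i=B[n]; F=1
    env.set_gripper(.055)
    env.movep([x,y,.11],rot(w,F)); env.movel([x,y,z],vel=.12)
    env.set_gripper(.01,50); o=env.get_obs(); print(n,'grip',o['grip_width'],o['grasp_force'],o['eef_pos'],o['t'])
    if o['grip_width']<.02 or o['grasp_force']<10: raise SystemExit('no grip')
    env.movel([x,y,.13],vel=.15)
    px,py=pad(i); env.movep([px,py,.13],rot(-2,F)); env.movel([px,py,z+.02],vel=.15); env.movel([px,py,z+.0085],vel=.03)
    o=env.get_obs(); print('place',o['eef_pos'],o['grip_width'],o['wrist_force'])
    env.set_gripper(.045); env.movel([px,py,.14],vel=.15)
    print('t',env.get_obs()['t'])
E
python3 - <<'E'
from job import *
env.movep([.45,.1,.15],rot(0,1)); print(env.get_obs()['t'])
do('A')
px,py=pad(0)
env.movep([px+.01,py+.08,.14],rot(-2,1)); grab('wrist','wA.png')
E
```

```text
13.325
A grip 0.02370522084703993 49.3366813659668 [0.43019356 0.15165194 0.00478566] 15.525
place [0.59611035 0.21949629 0.01286748] 0.024011288660577383 [-2.47538662  0.05678313  5.91444885]
t 19.9917
```

View pics/wA.png

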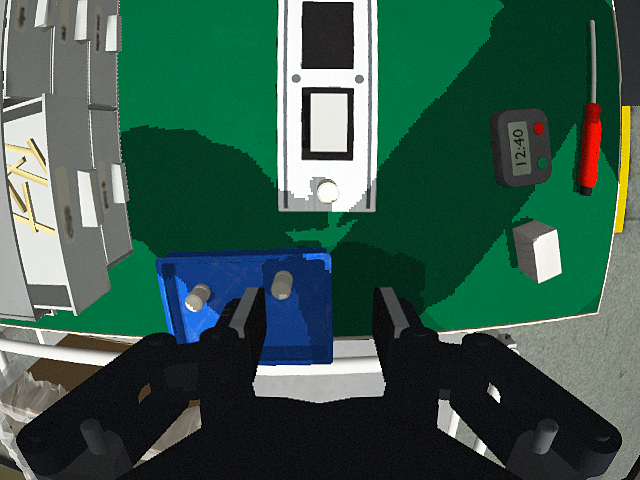

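The picture shows A at about (328,123), centred on pad 0 (303–354, 88–160) beside the post at (327,190), with even margins to within about 1 mm. I'll carry on with the other three.

```bash
python3 - <<'E'
from job import *
for n in 'BCD': do(n)
px,py=pad(1.5)
env.movep([px-.01,py+.06,.25],rot(-2,1)); g=grab('wrist'); s=grab('scene')
cv2.imwrite('pics/fin.png',np.hstack([cv2.resize(g['frame'][:300,220:440],(440,600)),cv2.resize(s['frame'][200:340,160:340],(360,280)) if 0 else np.vstack([cv2.resize(s['frame'][190:340,160:340],(360,300)),np.zeros((300,360,3),np.uint8)])])[:,:,::-1])
print(env.get_obs()['t'])
E
```

```text
B grip 0.02407879268211813 50.05027770996094 [0.42299862 0.31871651 0.01088698] 22.85
place [0.59379979 0.1515288  0.01891093] 0.024047284434064325 [-1.89035004 -0.53358749  4.84842192]
t 27.3917
C grip 0.023802109669839516 49.819843769073486 [ 0.45081317 -0.18364737  0.02283884] 30.275
place [0.59142899 0.0836523  0.03086496] 0.02399877019135168 [-1.84312608  0.15751289  3.901648  ]
t 34.7833
D grip 0.024231435080746783 49.30962324142456 [0.44760827 0.02902292 0.03374569] 36.8833
place [0.58909036 0.01562804 0.04185766] 0.024388273622832305 [-1.52942798  1.11220696  2.48126077]
t 40.65
41.55
```

View pics/fin.png

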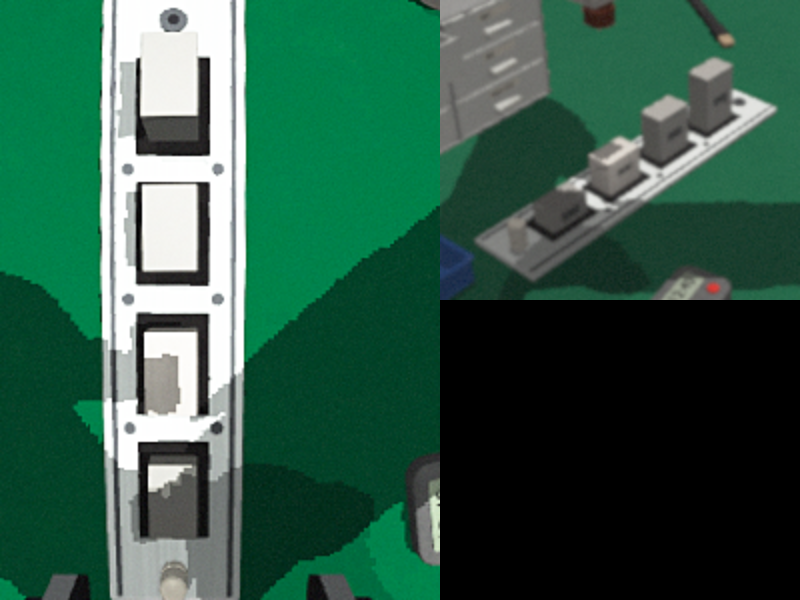

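```bash
python3 - <<'E'
from job import *
from hov import proj
H=[.022,.035,.048,.061]; im=[]
R=np.array([[np.cos(np.radians(2)),np.sin(np.radians(2))],[-np.sin(np.radians(2)),np.cos(np.radians(2))]])
for i in range(4):
    px,py=pad(i)
    env.movep([px-.0,py+.075,.16],rot(-2,1)); g=grab('wrist'); f=cv2.resize(g['frame'],None,fx=2.4,fy=2.4,interpolation=cv2.INTER_CUBIC)
    for (a,b,h,c) in[(.0125,.02,.008+H[i],(255,0,0)),(.019,.027,.008,(0,255,255))]:
        q=np.array([proj(g,[*(pad(i)+R@[sx*a,sy*b]),h]) for sx,sy in[(1,1),(1,-1),(-1,-1),(-1,1)]])
        cv2.polylines(f,[np.round(q*2.4).astype(int)],True,c,1)
    m=(q.mean(0)*2.4).astype(int); y0=max(m[1]-150,0);im.append(f[y0:y0+300,m[0]-100:m[0]+100])
cv2.imwrite('pics/chk.png',np.hstack(im)[:,:,::-1]); print(env.get_obs()['t'])
E
```

```text
43.5167
```

View pics/chk.png

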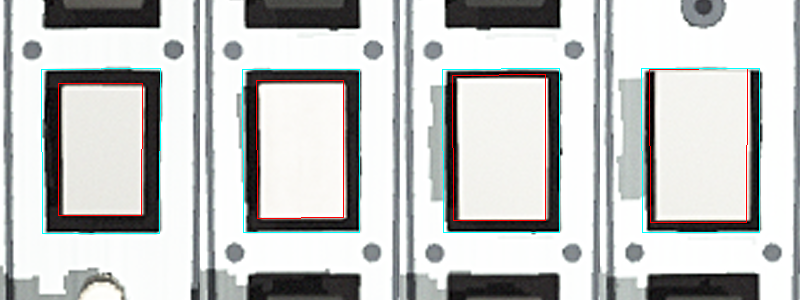

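The overlays show all four blocks sitting on the outlines predicted for centred blocks, to within about 1 mm. They stand upright and clear of the gripper.

```bash
python3 - <<'E'
from h import *
print(env.finish_job())
E
```

```text
the job is handed in; nothing more can be done
None
```

The four blocks stand upright on pads 0 to 3, lowest next to the white post and rising to the tallest at the far end; by my last wrist-camera check they were within about 1 mm of centre, and the job was handed in at about 43.5 s with the gripper clear.

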